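Hang the warning plate on the catch hook, red face outward

TASK

The centrifuge is out of service: take the warning plate out of its grey holder and hang it by its window on the hook of the post, with the red face looking outward, away from the post. Slide it along the hook bar past the orange spring catch until the catch snaps up again in front of it, gently so that the thin hook is not bent, then let go and leave it hanging upright and square to the hook. Leave the bottle, the carton and the tip box where they stand.

Things in the scene. Friction and masses are not known exactly. Their poses are not given: they have to be found in the camera images.
- plate: Loose rigid warning plate, about 140 g: 8 mm thick (its x), 64 mm wide (y), 130 mm tall (z, up). Origin: middle of its bottom edge. +x face red with a pale bar, -x face plain white; seen from above, the top edge has a red line on the +x side. Solid from 0 to 70 mm up; window 70 to 88 mm; grip tab 30 mm wide 88 to 130 mm. Starts upright in the holder, facing any way.
- plate_front (a point): Point 60 mm straight out from the plate's mid-plane on the red side, 50 mm above its bottom edge: shows which way the red face looks.
- plate_roof (a point): Middle of the top edge of the plate's through window (22 mm wide, 18 mm high), 88 mm above the plate's bottom edge: it rests on the hook bar. Pinch the tab above it across its 8 mm thickness, from above; keep the fingertips 10 mm or more above this point so that they clear the hook, its lip and shoulder.
- holder: Fixed grey holder, 70 x 96 mm, 34 mm tall, slot 11 mm wide and 68 mm long along its y, slot floor 8 mm above the bench. Origin: centre of its underside. The plate stands in the slot with 1.5 mm play each side and lifts straight out.
- stand: Fixed post, 162 mm tall, with hook. Origin: at bench level under the middle of the post's front face; +x outward, as the hook points; z up. Hook: flat steel bar along x at y = 0, 94 mm long, 14 mm wide, 6 mm thick. Its HEIGHT IS NOT MEASURED: bar top anywhere from 124 to 156 mm above the bench, clamped firmly; find it by touch or sight. Over 22 N bends the hook.
- lip_foot (a point): Point on the bench plane straight below the hook's end lip, 90.5 mm out from the stand's origin. The lip is upright, 5 mm thick along x (88 to 93 mm), 14 mm wide, 8 mm high over the bar top. Lip and bar pass through the plate's window with 4 mm of height and 4 mm each side to spare. Plain bar from 68 to 88 mm. The plate's bottom edge can be lowered on the lip to feel its height.
- home_foot (a point): Point on the bench plane straight below the home place of the plate's mid-plane, 48 mm out from the stand's origin (46 to 50 mm is home). Inward of home a fixed shoulder, 8 mm high over the bar, outer face at 42 mm, stops the plate; outward of it is the catch, its steep end at 55 mm.
- catch (a joint): Orange sprung catch in the hook bar: 0 = up (4 mm proud of the bar), grows to 0.006 m as pressed. Steep end 55 mm from the stand's origin, sloping down outward to the bar top at 68 mm. Pushing the plate inward over the slope presses it down (3 to 8 N of push if the plate rides lightly on the bar; pressed down hard it drags and jams); it snaps up once the plate is past.
- bottle: White reagent bottle with red cap, 54 mm across, 100 mm tall; bystander. Origin: centre of its underside.
- carton: Small cardboard carton 70 x 90 x 65 mm; bystander. Origin: centre of its underside.
- tipbox: Blue pipette tip box with white lid, 80 x 110 x 57 mm; bystander. Origin: centre of its underside.
Things that resemble listed ones, but are neither listed nor needed, are in the scene too. There is more than one size of the plate; the one meant has the size given above.

How it is judged:
On the way, in this order (a step that is already met when the one before it is completed fails the run):
1. the plate is lifted clear of the holder (z of plate in the frame of holder above 0.05 m), for 0.1 s.
2. the plate, on the hook, presses the catch down (value of joint catch above 0.0015 m and contact force between plate and stand above 0.3 N and x of plate_roof in the frame of stand between 0.044 and 0.08 m and y of plate_roof in the frame of stand between -0.008 and 0.008 m), for 0.05 s.
At the end, for the whole second after the job is handed in: The plate hangs at rest, its window's top edge on the hook bar between shoulder and catch (mid-plane 43 to 52.5 mm from the post, within 8 mm of the bar's middle), catch up (under 1 mm down), red face outward, square to the hook within 0.3 rad, upright within 0.2 rad (x of plate_roof in the frame of stand between 0.043 and 0.0525 m and y of plate_roof in the frame of stand between -0.008 and 0.008 m and height (world z) of plate_roof between 0.12 and 0.16 m and x of plate_front in the frame of stand above 0.095 m and angle between the x axis of plate and the x axis of stand, either way round below 0.3 rad and angle between plate's own z axis and vertical below 0.2 rad and value of joint catch below 0.001 m and contact force between plate and stand above 0.3 N and linear speed of plate below 0.03 m/s); the robot touches nothing.
It fails at once if the hook is loaded with more than 22 N by the plate (contact force between plate and stand above 22 N).
It fails at once if the robot itself presses the hook or post with more than 22 N (contact force between the arm and stand above 22 N).
It fails at once if the fingers press the hook or post with more than 22 N (contact force between the fingers and stand above 22 N).
It fails at once if a bystander is moved more than 25 mm or tipped (distance of any of bottle, carton, tipbox from where it was at the start of the episode above 0.025 m or angle between any of bottle, carton, tipbox's own z axis and vertical above 0.4 rad).
It also fails if it takes over 64 s, if anything falls off the work surface, if the arm or the gripper's body presses on something with over 40 N, if the wrist force passes 120 N, or if a joint passes its speed limit or range.

ROBOT

A 6-joint arm with a two-finger parallel gripper is mounted at the origin on the work surface. World frame = base frame: x ahead of the robot, y to its left, z up, the work surface at z = 0. Lengths are in m, angles in rad, forces in N, time in s.
With the tool pointing down it reaches from about 0.35 to 0.8 m from the base axis. Payload 7.3 kg.
Tool frame: the origin (TCP) lies on the centre line of the jaws, within the pads' length; the fingertips stand 11 mm ahead of it and the grasp point (between the pads) lies 8 mm behind it; z points along the fingers, y is the direction in which the jaws open and shut (so a half turn about z gives the same grasp; the last joint's range is limited). The gripper opens to 85 mm and grips with 20 to 120 N. Pads are 22 mm wide; open, the fingers measure 114 mm over their backs; the gripper's body (76 mm by 85 mm) begins 54 mm behind the grasp point. The pads swing forward as they close: fully open they stand 13 mm farther back than shut.
Start: joints at [-1.365, 0.342, 1.524, -0, 1.275, -0.146], TCP at [0.181, -0.493, 0.242] pointing down, gripper open.
Joint ranges: [-2.53, 2.53], [-0.77, 2.02], [0.04, 2.7], [-1, 4.14], [0.28, 2.66], [-3.11, 3.11]. Speed limits (rad/s): [2.57, 2.57, 3.14, 3.14, 3.14, 3.14].

INTERFACE

Orientations are given as a rotation vector (axis times angle).
In Python, from rig import r gives the robot as it stands.
- The arm moves only by the tool apply_moves, never from a script. Its argument "motion" is a list of rows, each a list of 7 numbers: the turn, a rotation vector about the tool's x, y, z in degrees, then the shift along the tool's x, y, z in mm, then the opening, from 0 (shut) to 1 (fully open). In form: [[ax, ay, az, x, y, z, fingers], ...]. A call has 1 to 8 rows; each row shifts and turns the commanded pose from where the row before left it, along the tool's axes as they then stand; what a row does not reach is not made up. A row lasts 1/8 s, in which the tool goes at most 62.5 mm and 10.7 degrees, less where a joint would pass 70% of its speed; a pose out of reach is approached as far as the arm can. A call is refused whole if a number of a shift passes 62.5 or a number of a turn 10.7, either way. A call with a gripper value outside its range is refused whole. The fingers move at their own pace and stop on an object; "newtons" is the grip in N (left out, the last holds). Time passes only in rows, so rows that do not move let the fingers close. It gives the time, the measured TCP pose, the force and the opening at its end, in the units of the state.
- r.state(): the state, without advancing time (a new reading comes with each control period).
- r.camera(name): name is "side" or "top" or "wrist"; returns a dict with "color" (400x640x3 uint8, red, green, blue), "vfov" (degrees; the focal length in pixels is half the picture's height over the tangent of half this angle, whatever the lens; pixels are square), "cx", "cy" (the principal point, pixels), "distortion" ([k1, k2, p1, p2, k3] as OpenCV has them; the pictures are not rectified), "R" (3x3) and "t" (3): a world point X has camera coordinates R X + t. Camera axes: x right, y down, z forward; pixel columns grow to the right and rows downward; lengths in m; the calibration is good to about 2 mm. A picture is of the moment at which its call begins. There is no depth.
- r.hand_in(): hands the job in, once; it reports no verdict.
The state is a dict: "time_s": time; "joint_positions": joint angles; "joint_velocities": joint speeds; "tau": joint torques, N m; "tcp_pos": TCP position; "ee_rot": TCP orientation; "contact_force": force on the tool from outside, world axes, zero at the start; "moment": the same for the moment, N m; "gripper_width": finger opening in m.
Only numpy, scipy, OpenCV 4.12 (cv2) and the standard library are available. Lean on these libraries where they do the work, as an engineer would, in place of code of your own. Each camera call takes 0.05 s, during which the arm holds its last target.

## Working session

There is one attempt and no reset: what is moved stays moved. The work goes in short steps, Python scripts to look and compute and a tool call to move; the robot and the scene stay as the last step left them, time stands still between calls to the robot, and variables do not carry over. Pictures are saved under pics/ and viewed, and the job is handed in when it is done.

Besides the shell and the picture viewer there is one more tool, called after "Emit:" by a JSON object that holds its "name" and its "arguments", one argument or row to a line. apply_moves: Moves the arm, as the interface text tells. Its arguments: {"type":"object","properties":{"motion":{"type":"array","items":{"type":"array","items":{"type":"number"}}},"newtons":{"type":"number"}},"required":["motion"]}

```bash
ls; mkdir -p pics
python3 - <<'E'
from rig import r
import cv2
print(r.state())
for n in ["side","top","wrist"]:
    c=r.camera(n); cv2.imwrite(f"pics/{n}0.png",c["color"][:,:,::-1]); print(n,c["vfov"],c["cx"],c["cy"],c["distortion"],c["R"],c["t"])
E
```

```text
pics
{'time_s': 0.0, 'joint_positions': array([-1.36500817e+00,  3.42717314e-01,  1.52504017e+00,  2.92893673e-05,
        1.27534860e+00, -1.45991393e-01]), 'joint_velocities': array([ 0.00129314,  0.00067429, -0.0005577 ,  0.00076417,  0.00133239,
        0.00129081]), 'tau': array([-1.57485909e-03, -4.33688092e+01, -2.46014947e+01, -3.98751063e-04,
        7.87369878e-03,  5.45038191e-06]), 'tcp_pos': array([ 0.18085377, -0.49246324,  0.24162065]), 'ee_rot': array([-3.09163386e+00, -5.49451174e-01,  2.70692913e-05]), 'contact_force': array([-0.76211761,  0.35700836,  0.04656703]), 'moment': array([ 0.03972387, -0.00982386,  0.01062875]), 'gripper_width': 0.08540779588448813}
side 54.76098852142024 319.0561881012135 194.25257476994742 [-0.04226733  0.          0.          0.          0.        ] [[-0.9076246  -0.41939577  0.01802148]
 [-0.23243983  0.4663531  -0.85351421]
 [ 0.34955587 -0.77885941 -0.52075783]] [0.52344818 0.18726811 0.92780209]
top 44.58281666929284 318.5332909733547 198.41414849321012 [-0.0877749  0.         0.         0.         0.       ] [[-0.02238574 -0.99942105  0.0256212 ]
 [-0.98665007  0.01795018 -0.16186236]
 [ 0.16130874 -0.02890256 -0.98648068]] [0.05335489 0.55963896 1.14959162]
wrist 64.59953499791001 320.3137593913465 204.10901291825635 [-0.01937912  0.          0.          0.          0.        ] [[ 0.34366477 -0.93909173 -0.00111901]
 [-0.90663033 -0.3320955   0.2602576 ]
 [-0.24477738 -0.08842684 -0.96553857]] [-0.52376006 -0.03241821  0.37936575]
```

View pics/side0.png

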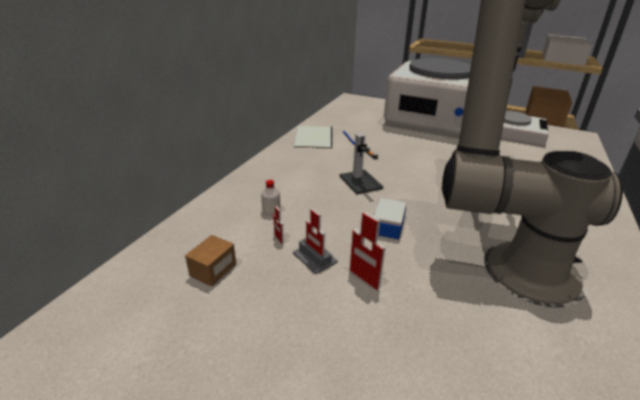

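View pics/top0.png

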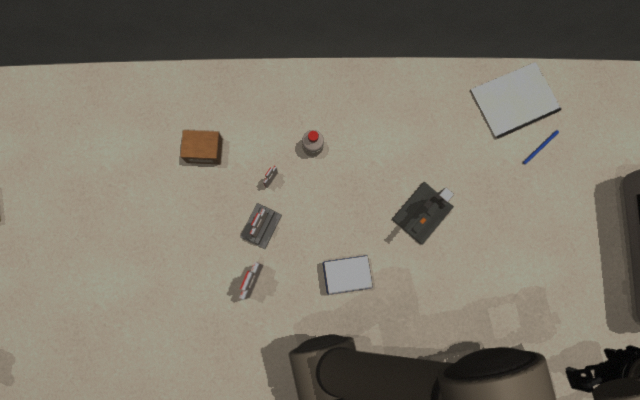

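View pics/wrist0.png

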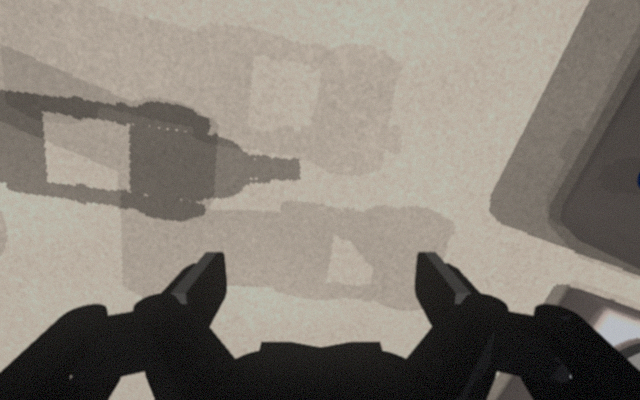

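```bash
cat > h.py <<'E'
import numpy as np, cv2
def K(c):
    f=200/np.tan(np.radians(c["vfov"])/2); return np.array([[f,0,c["cx"]],[0,f,c["cy"]],[0,0,1.]])
def ray(c,px):
    R=np.array(c["R"]);t=np.array(c["t"])
    u=cv2.undistortPoints(np.array([[px]],float),K(c),np.array(c["distortion"]))[0,0]
    d=R.T@np.array([u[0],u[1],1.]); return -R.T@t,d/np.linalg.norm(d)
def onz(c,px,z):
    o,d=ray(c,px); return o+d*(z-o[2])/d[2]
def tri(*cp):
    A=np.zeros((3,3));b=np.zeros(3);L=[]
    for c,p in cp:
        o,d=ray(c,p);M=np.eye(3)-np.outer(d,d);A+=M;b+=M@o;L.append((o,M))
    X=np.linalg.solve(A,b);return X,[float(np.linalg.norm(M@(X-o))*1000) for o,M in L]
def proj(c,X):
    R=np.array(c["R"]);t=np.array(c["t"])
    return cv2.projectPoints(np.array(X,float).reshape(-1,3),cv2.Rodrigues(R)[0],t,K(c),np.array(c["distortion"]))[0][:,0]
def crop(c,x0,y0,x1,y1,s,name):
    im=c["color"][y0:y1,x0:x1,::-1]; cv2.imwrite(name,cv2.resize(im,None,fx=s,fy=s,interpolation=cv2.INTER_CUBIC))
E
python3 - <<'E'
from rig import r
from h import *
import pickle
c=r.camera("top"); s=r.camera("side"); pickle.dump((c,s),open("c0.pkl","wb"))
crop(c,225,160,285,310,4,"pics/t1.png")
crop(c,375,170,465,260,6,"pics/t2.png")
crop(s,265,120,405,300,4,"pics/s1.png") if 0 else crop(s,260,120,400,300,3,"pics/s1.png")
for p in [(258,222),(425,210),(390,240),(445,195),(250,280),(313,142),(348,275),(200,147)]: print(p,onz(c,p,0.0),onz(c,p,0.14))
E
```

```text
(258, 222) [0.5105647  0.19443856 0.        ] [0.49423971 0.18094129 0.14      ]
(425, 210) [ 0.53298066 -0.23096919  0.        ] [ 0.51409021 -0.19577957  0.14      ]
(390, 240) [ 0.45839461 -0.13726039  0.        ] [ 0.44804035 -0.11279551  0.14      ]
(445, 195) [ 0.57093502 -0.2855586   0.        ] [ 0.54770079 -0.24412135  0.14      ]
(250, 280) [0.36644051 0.21491565 0.        ] [0.36661018 0.19907483 0.14      ]
(313, 142) [0.71643033 0.05169651 0.        ] [0.67654451 0.05453572 0.14      ]
(348, 275) [ 0.3735863  -0.02833225  0.        ] [ 0.37293816 -0.01633393  0.14      ]
(200, 147) [0.70824647 0.34426331 0.        ] [0.66929727 0.31361897 0.14      ]
```

View pics/t1.png

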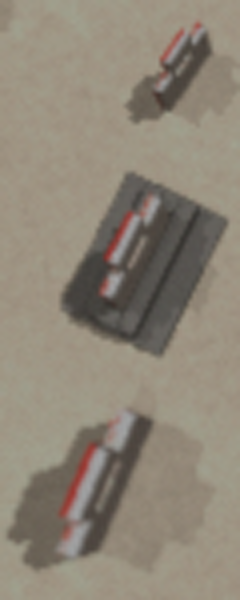

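View pics/t2.png

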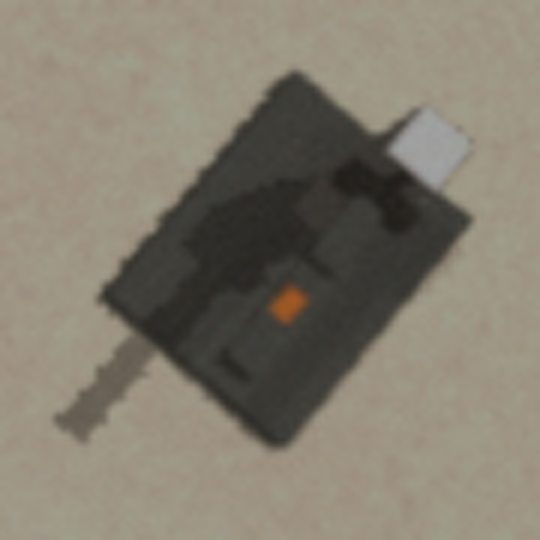

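View pics/s1.png

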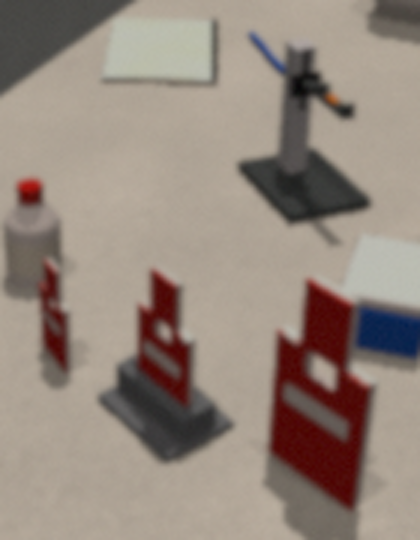

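```bash
cat >> h.py <<'E'
from scipy.spatial.transform import Rotation as Ro
def tool(r):
    s=r.state(); return np.array(s["tcp_pos"]),Ro.from_rotvec(s["ee_rot"]).as_matrix(),s
def delta(r,pos,heady=None):
    """shift mm in current tool axes to pos; yaw turn about tool z (deg) so tool y heads heady(deg)"""
    p,R,s=tool(r); d=R.T@(np.array(pos)-p)*1000
    h=np.degrees(np.arctan2(R[1,1],R[0,1]))
    print("tcp",p.round(4),"tilt",R[:,2].round(4),"heady",round(h,2),"F",np.round(s["contact_force"],2),"w",round(s["gripper_width"],4),"t",s["time_s"],"j",np.round(s["joint_positions"],2))
    print("shift tool mm",d.round(1))
    if heady is not None:
        t=-(heady-h); t=(t+90)%180-90; print("turn z deg",round(t,2))
E
python3 - <<'E'
from rig import r
from h import *
w=r.camera("wrist"); p,R,s=tool(r)
Rw=np.array(w["R"]);C=-Rw.T@w["t"]
print("cam in tool mm",R.T@(C-p)*1000); print("cam axes in tool",(R.T@Rw.T).round(3))
delta(r,[0.42,0.10,0.30],None)
E
```

```text
cam in tool mm [  66.88147315   -0.60983292 -132.3466572 ]
cam axes in tool [[-0.001 -0.965 -0.26 ]
 [ 1.    -0.001 -0.   ]
 [-0.    -0.26   0.965]]
tcp [ 0.1809 -0.4927  0.2421] tilt [-1.e-04  5.e-04 -1.e+00] heady -69.84 F [-0.76  0.64 -0.3 ] w 0.0855 t 0.3 j [-1.37  0.34  1.52 -0.    1.28 -0.15]
shift tool mm [ 428.7 -474.1  -57.7]
```

Run:
```python
from rig import r
from h import *
import pickle
c,s=pickle.load(open("c0.pkl","rb"))
P=onz(c,(375+430/6,170+148/6),0.162); Q=onz(c,(375+290/6,170+305/6),0.142)
print(P,Q,np.degrees(np.arctan2(*(Q-P)[[1,0]])),np.linalg.norm((Q-P)[:2]))
d=(Q-P)[:2]/np.linalg.norm((Q-P)[:2])
# plate top
for p in [(105,262),(140,196),(134,225),(105,295),(158,200)]:
    print(p,onz(c,(225+p[0]/4,160+p[1]/4),0.138 if p[0] not in(105,158) or p==(105,262) else .098))
delta(r,[0.48,-0.25,0.34],130)
```

```text
[ 0.54473825 -0.24145959  0.162     ] [ 0.48928813 -0.19007265  0.142     ] 137.177997183568 0.07559981494095461
(105, 262) [0.48689372 0.19621836 0.138     ]
(140, 196) [0.52371878 0.17655906 0.138     ]
(134, 225) [0.50739473 0.1799735  0.138     ]
(105, 295) [0.47214748 0.20066219 0.098     ]
(158, 200) [0.52692125 0.16979757 0.098     ]
tcp [ 0.1809 -0.4927  0.2421] tilt [-1.e-04  5.e-04 -1.e+00] heady -69.84 F [-0.76  0.64 -0.3 ] w 0.0855 t 0.3 j [-1.37  0.34  1.52 -0.    1.28 -0.15]
shift tool mm [ 364.4 -124.8  -97.8]
turn z deg -19.84
```

Run:
```python
from rig import r
from h import *
delta(r,[0.475,-0.215,0.34],-43)
```

```text
tcp [ 0.1809 -0.4927  0.2421] tilt [-1.e-04  5.e-04 -1.e+00] heady -69.84 F [-0.76  0.64 -0.3 ] w 0.0855 t 0.3 j [-1.37  0.34  1.52 -0.    1.28 -0.15]
shift tool mm [ 371.8 -159.4  -97.8]
turn z deg -26.84
```

Emit:
{"name": "apply_moves", "arguments": {
  "motion": [
    [0,0,0,53,-23,-14,1],
    [0,0,0,53,-23,-14,1],
    [0,0,0,53,-23,-14,1],
    [0,0,0,53,-23,-14,1],
    [0,0,0,53,-23,-14,1],
    [0,0,0,53,-23,-14,1],
    [0,0,0,53,-22,-14,1]
  ]
}}

```text
time_s: 1.18
tcp_pos: [0.4752, -0.2132, 0.3409]
ee_rot: [3.093, 0.55, 0.0]
contact_force: [-0.1, -0.5, 0.1]
gripper_width: 0.086
```

Emit:
{"name": "apply_moves", "arguments": {
  "motion": [
    [0,0,-9,0,0,0,1],
    [0,0,-9,0,0,0,1],
    [0,0,-9,0,0,0,1],
    [0,0,0,0,0,0,1]
  ]
}}

```text
time_s: 1.68
tcp_pos: [0.4741, -0.2147, 0.3402]
ee_rot: [-2.88, -1.255, 0.0]
contact_force: [-0.3, -0.1, -0.3]
gripper_width: 0.0854
```

Run:
```python
from rig import r
from h import *
import pickle
w=r.camera("wrist"); delta(r,[0.475,-0.215,0.34],-43)
pickle.dump(w,open("w1.pkl","wb")); cv2.imwrite("pics/w1.png",w["color"][:,:,::-1])
```

```text
tcp [ 0.474  -0.2148  0.3402] tilt [-1.e-04  0.e+00 -1.e+00] heady -43.03 F [ 0.53 -0.38  0.29] w 0.0855 t 1.725 j [-0.57  0.28  1.35 -0.    1.52  0.18]
shift tool mm [0.5 0.9 0.2]
turn z deg -0.03
```

View pics/w1.png

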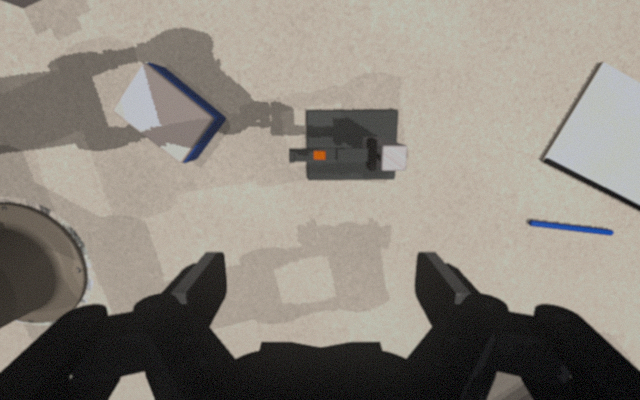

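Emit:
{"name": "apply_moves", "arguments": {
  "motion": [
    [0,0,0,0,-40,40,1],
    [0,0,0,0,-40,40,1],
    [0,0,0,0,0,0,1]
  ]
}}

```text
time_s: 2.1
tcp_pos: [0.4104, -0.1569, 0.2563]
ee_rot: [-2.872, -1.25, 0.011]
contact_force: [0.2, -0.9, 0.9]
gripper_width: 0.0853
```

Run:
```python
from rig import r
from h import *
import pickle
w=r.camera("wrist"); delta(r,[0.475,-0.215,0.34],-43)
pickle.dump(w,open("w2.pkl","wb")); crop(w,250,30,510,230,3,"pics/w2.png")
```

```text
tcp [ 0.4139 -0.1593  0.2592] tilt [-0.0029  0.0016 -1.    ] heady -42.97 F [ 0.49 -0.18  0.28] w 0.0853 t 2.15 j [-0.54  0.18  1.7  -0.    1.27  0.21]
shift tool mm [  0.8  82.4 -81. ]
turn z deg 0.03
```

Emit:
{"name": "apply_moves", "arguments": {
  "motion": [
    [0,0,0,0,50,0,1],
    [0,0,0,0,50,0,1],
    [0,0,0,0,50,0,1],
    [0,0,0,0,0,0,1]
  ]
}}

```text
time_s: 2.65
tcp_pos: [0.5283, -0.2659, 0.2602]
ee_rot: [2.879, 1.25, 0.002]
contact_force: [0.4, 0.5, 0.6]
gripper_width: 0.0853
```

Run:
```python
from rig import r
from h import *
import pickle
w=r.camera("wrist"); delta(r,[0.475,-0.215,0.34],-43)
pickle.dump(w,open("w3.pkl","wb")); crop(w,100,30,360,230,3,"pics/w3.png")
```

```text
tcp [ 0.5271 -0.2644  0.2604] tilt [ 0.0015 -0.0011 -1.    ] heady -43.0 F [-1.1  -0.76 -0.52] w 0.0852 t 2.7 j [-0.59  0.45  1.31 -0.    1.38  0.16]
shift tool mm [  0.6 -71.6 -79.7]
turn z deg -0.0
```

View pics/w2.png

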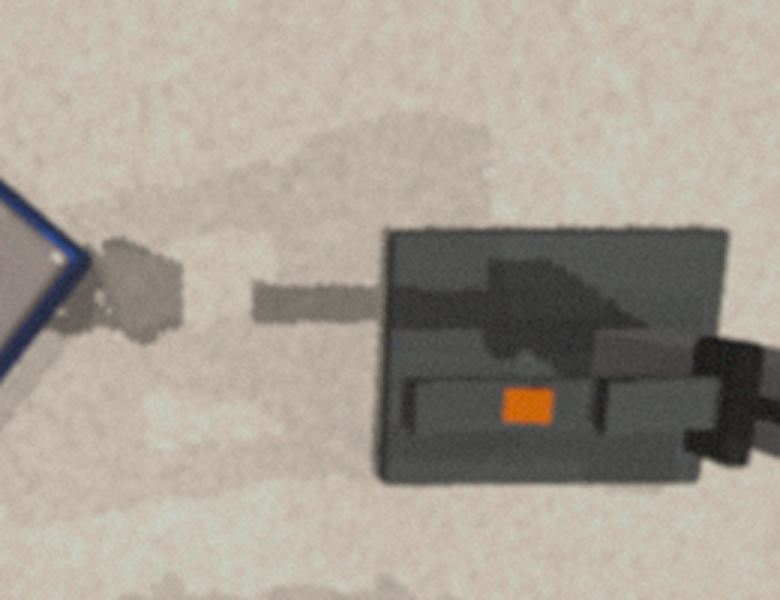

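View pics/w3.png

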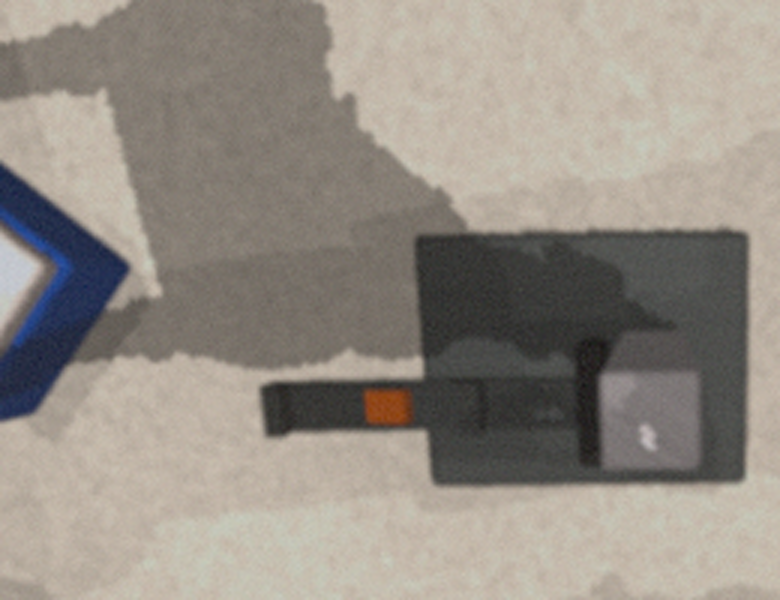

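```bash
cat > st.py <<'E'
from h import *
import pickle
w1,w2,w3=[pickle.load(open(f"w{i}.pkl","rb")) for i in (1,2,3)]
c,s=pickle.load(open("c0.pkl","rb"))
def orange(w):
    hsv=cv2.cvtColor(w["color"],cv2.COLOR_RGB2HSV)
    m=cv2.inRange(hsv,(5,150,90),(20,255,255)); n,l,st,ce=cv2.connectedComponentsWithStats(m)
    i=1+np.argmax(st[1:,4]); cn=cv2.findContours((l==i).astype(np.uint8),cv2.RETR_EXTERNAL,cv2.CHAIN_APPROX_NONE)[0][0]
    return ce[i],st[i],cv2.boxPoints(cv2.minAreaRect(cn))
O={}
for n,w in (("1",w1),("2",w2),("3",w3),("t",c)):
    O[n]=orange(w); print(n,O[n][0].round(1),O[n][1],O[n][2].round(1).tolist())
print("catch c 23",tri((w2,O["2"][0]),(w3,O["3"][0])),"123",tri((w1,O["1"][0]),(w2,O["2"][0]),(w3,O["3"][0])),"23t",tri((c,O["t"][0]),(w2,O["2"][0]),(w3,O["3"][0])))
a=lambda x,y:(250+x/3,30+y/3); b=lambda x,y:(100+x/3,30+y/3)
for n,p,q in [("lipout up",(415,378),(262,385)),("lipout lo",(415,432),(265,436)),("or L up",(504,388),(365,390)),("or L lo",(502,423),(365,423)),("or R up",(553,390),(411,390)),("or R lo",(552,426),(411,424)),
   ("base L up",(388,232),(418,237)),("base L lo",(382,483),(433,483)),("base R up",(727,232),(747,235))]:
    X,e=tri((w2,a(*p)),(w3,b(*q))); print(n,X.round(4),np.round(e,1))
E
python3 st.py
```

```text
1 [319.4 155. ] [314 151  12   9 105] [[314.0, 151.0], [325.0, 151.0], [325.0, 159.0], [314.0, 159.0]]
2 [425.6 164.5] [418 159  17  12 192] [[418.0, 159.0], [434.0, 159.0], [434.0, 170.0], [418.0, 170.0]]
3 [228.9 165.1] [221 160  16  12 168] [[221.0, 160.0], [236.0, 160.0], [236.0, 171.0], [221.0, 171.0]]
t [422.7 220.2] [420 218   6   6  21] [[419.5, 220.5], [423.0, 217.0], [425.5, 219.5], [422.0, 223.0]]
catch c 23 (array([ 0.49332784, -0.19227084,  0.12976108]), [0.004138426786505578, 0.004138426786585457]) 123 (array([ 0.49333424, -0.19238463,  0.12972923]), [0.20999941171044223, 0.09544185047034091, 0.11952541116577331]) 23t (array([ 0.49291793, -0.19220163,  0.12880626]), [0.7094515896841255, 0.6338005143187525, 0.11845645248371249])
lipout up [ 0.4747 -0.1654  0.135 ] [0.5 0.5]
lipout lo [ 0.4655 -0.1757  0.1374] [0.2 0.2]
or L up [ 0.4916 -0.1851  0.1283] [0.1 0.1]
or L lo [ 0.4852 -0.1916  0.1299] [0.2 0.2]
or R up [ 0.5011 -0.1941  0.1294] [0.3 0.3]
or R lo [ 0.4946 -0.2009  0.1315] [0.5 0.5]
base L up [ 0.5128 -0.1438  0.0035] [0.1 0.1]
base L lo [ 0.4467 -0.2164  0.0097] [0.3 0.3]
base R up [ 0.6072 -0.2316  0.0092] [0.1 0.1]
```

Run:
```python
from rig import r
from h import *
delta(r,[0.479,0.197,0.28],-119)
```

```text
tcp [ 0.5271 -0.2644  0.2604] tilt [ 0.0015 -0.0011 -1.    ] heady -43.0 F [-1.1  -0.76 -0.52] w 0.0852 t 2.7 j [-0.59  0.45  1.31 -0.    1.38  0.16]
shift tool mm [ 304.6 -349.8  -20.2]
turn z deg 76.0
```

Emit:
{"name": "apply_moves", "arguments": {
  "motion": [
    [0,0,0,38,-44,-3,1],
    [0,0,0,38,-44,-3,1],
    [0,0,0,38,-44,-3,1],
    [0,0,0,38,-44,-3,1],
    [0,0,0,38,-44,-3,1],
    [0,0,0,38,-44,-3,1],
    [0,0,0,38,-44,-2,1],
    [0,0,0,38,-42,0,1]
  ]
}}

```text
time_s: 3.7
tcp_pos: [0.4752, 0.2006, 0.2822]
ee_rot: [2.879, 1.255, 0.006]
contact_force: [0.6, 0.1, -0.6]
gripper_width: 0.0852
```

Emit:
{"name": "apply_moves", "arguments": {
  "motion": [
    [0,0,9.5,0,0,0,1],
    [0,0,9.5,0,0,0,1],
    [0,0,9.5,0,0,0,1],
    [0,0,9.5,0,0,0,1],
    [0,0,9.5,0,0,0,1],
    [0,0,9.5,0,0,0,1],
    [0,0,9.5,0,0,0,1],
    [0,0,9.5,0,0,0,1]
  ]
}}

```text
time_s: 4.7
tcp_pos: [0.4756, 0.1987, 0.2818]
ee_rot: [-3.039, 0.792, -0.004]
contact_force: [-0.2, -0.8, -0.3]
gripper_width: 0.0856
```

Emit:
{"name": "apply_moves", "arguments": {
  "motion": [
    [0,0,0,0,50,0,1],
    [0,0,0,0,0,0,1]
  ]
}}

```text
time_s: 4.95
tcp_pos: [0.4504, 0.1533, 0.2817]
ee_rot: [-3.041, 0.787, -0.003]
contact_force: [-0.1, 0.1, 0.4]
gripper_width: 0.0849
```

Run:
```python
from rig import r
from h import *
import pickle
w=r.camera("wrist"); delta(r,[0.479,0.197,0.28],-119)
pickle.dump(w,open("w4.pkl","wb")); cv2.imwrite("pics/w4.png",w["color"][:,:,::-1])
```

```text
tcp [0.4513 0.1542 0.2818] tilt [ 3.e-03  6.e-04 -1.e+00] heady -118.97 F [0.63 0.87 0.42] w 0.0853 t 5.0 j [0.17 0.22 1.58 0.   1.34 2.24]
shift tool mm [  3.5 -50.8   1.9]
turn z deg 0.03
```

Emit:
{"name": "apply_moves", "arguments": {
  "motion": [
    [0,0,0,0,-50,0,1],
    [0,0,0,0,-50,0,1],
    [0,0,0,0,0,0,1]
  ]
}}

```text
time_s: 5.38
tcp_pos: [0.5008, 0.2456, 0.2801]
ee_rot: [-3.042, 0.778, -0.001]
contact_force: [0.1, -1.0, 0.1]
gripper_width: 0.0857
```

Run:
```python
from rig import r
from h import *
import pickle
w=r.camera("wrist"); delta(r,[0.479,0.197,0.28],-119)
pickle.dump(w,open("w5.pkl","wb")); cv2.imwrite("pics/w5.png",w["color"][:,:,::-1])
```

```text
tcp [0.5001 0.2441 0.2802] tilt [ 6.e-04  3.e-04 -1.e+00] heady -118.73 F [-0.21 -0.5   0.39] w 0.0852 t 5.425 j [0.32 0.37 1.37 0.   1.4  2.39]
shift tool mm [ 4.2 51.4  0.2]
turn z deg 0.27
```

View pics/w4.png

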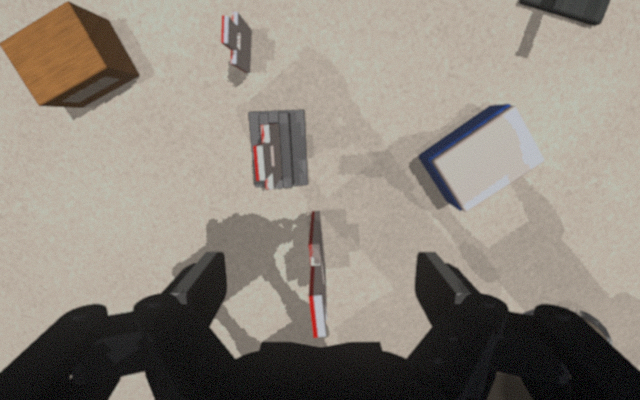

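View pics/w5.png

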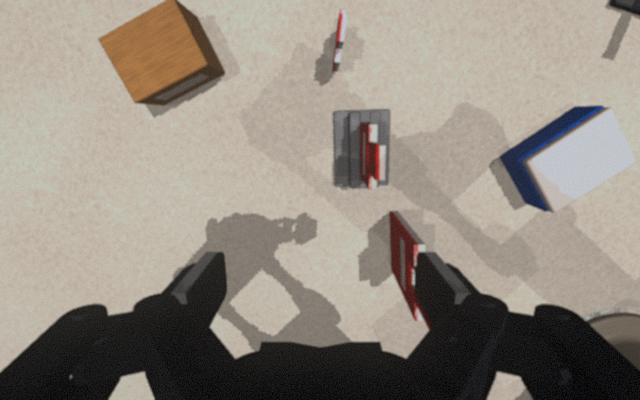

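Run:
```python
from h import *
import pickle
for n,x0 in ((4,230),(5,320)):
    w=pickle.load(open(f"w{n}.pkl","rb")); crop(w,x0,100,x0+90,200,8 if 0 else 6,f"pics/z{n}.png")
```

```text
(no output)
```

View pics/z4.png

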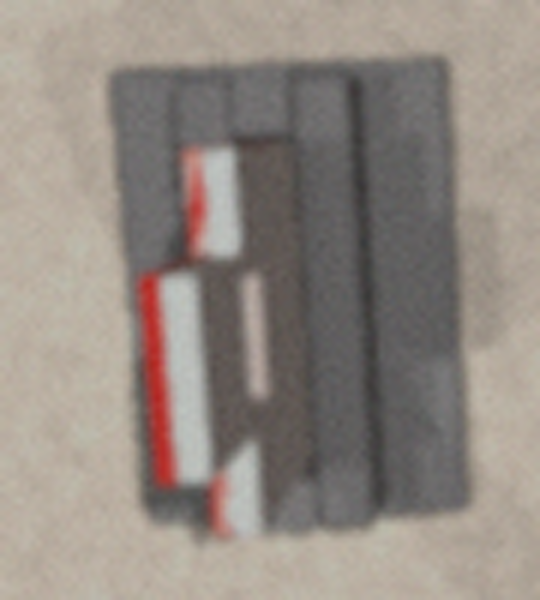

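View pics/z5.png

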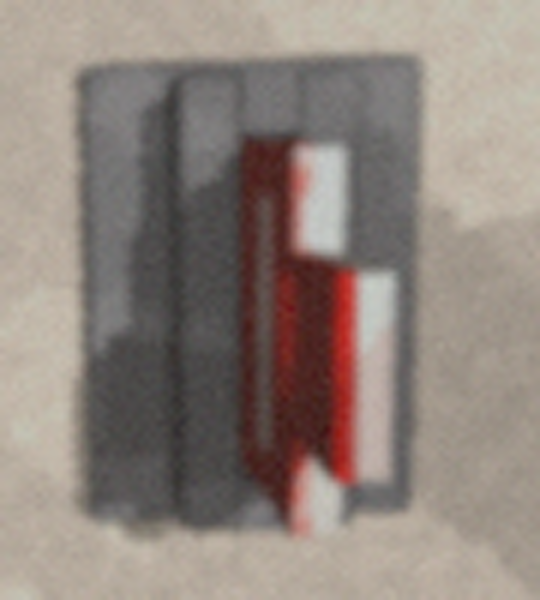

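Run:
```python
from h import *
import pickle
w4,w5=[pickle.load(open(f"w{i}.pkl","rb")) for i in (4,5)]
a=lambda x,y:(230+x/6,100+y/6); b=lambda x,y:(320+x/6,100+y/6)
X=[]
for p,q in [((140,275),(333,268)),((158,487),(335,487)),((193,270),(397,268)),((213,483),(387,485))]:
    x,e=tri((w4,a(*p)),(w5,b(*q))); X.append(x); print(x.round(4),np.round(e,1))
X=np.array(X); print("mid",X.mean(0)); 
for d in (X[1]-X[0],X[3]-X[2],X[0]-X[2],X[1]-X[3]): print(np.degrees(np.arctan2(d[1],d[0])),np.linalg.norm(d[:2]))
print("holder")
for p,q in [((112,72),(82,68)),((448,58),(418,58)),((145,515),(90,520)),((467,508),(408,510))]:
    print(tri((w4,a(*p)),(w5,b(*q))))
# shoulders
for p,q in [((182,148),(292,145)),((238,148),(347,143)),((213,537),(292,535)),((262,532),(342,530))]: print(tri((w4,a(*p)),(w5,b(*q))))
```

```text
[0.5177 0.1838 0.1368] [0.2 0.2]
[0.4899 0.1976 0.1391] [0.2 0.2]
[0.5142 0.1762 0.1406] [0.1 0.1]
[0.4862 0.1906 0.1377] [0.3 0.3]
mid [0.50201555 0.18706004 0.13853229]
153.65629518747232 0.031095995388946997
152.6935940815912 0.031550425784555906
65.54713170610006 0.008424640908410823
62.40743086146521 0.007891833469427997
holder
(array([0.55987423, 0.19631059, 0.00491468]), [0.1702236681276211, 0.170223668127833])
(array([0.52831176, 0.13408293, 0.00281451]), [0.2841240299288645, 0.28412402992893])
(array([0.47676308, 0.23901186, 0.01038238]), [0.8506823396595019, 0.8506823396596399])
(array([0.4437605 , 0.17751525, 0.00514189]), [0.32422336498567267, 0.3242233649856665])
(array([0.53278136, 0.17622012, 0.09592149]), [0.11244101686779252, 0.11244101686783556])
(array([0.52854741, 0.16824763, 0.09519989]), [0.08458652635096756, 0.08458652635084718])
(array([0.47532884, 0.20521137, 0.09786327]), [0.017470943646741812, 0.01747094364676054])
(array([0.47204465, 0.19740438, 0.09798222]), [0.04067625455656772, 0.04067625455646775])
```

Run:
```python
from rig import r
from h import *
delta(r,[0.502,0.187,0.125],-117)
```

```text
tcp [0.5001 0.2441 0.2802] tilt [ 6.e-04  3.e-04 -1.e+00] heady -118.73 F [-0.21 -0.5   0.39] w 0.0852 t 5.425 j [0.32 0.37 1.37 0.   1.4  2.39]
shift tool mm [ 29.1  49.2 155.2]
turn z deg -1.73
```

Emit:
{"name": "apply_moves", "arguments": {
  "motion": [
    [0,0,0,29,49,0,0.6],
    [0,0,-1.7,0,0,0,0.6],
    [0,0,0,0,0,40,0.6],
    [0,0,0,0,0,40,0.6],
    [0,0,0,0,0,0,0.6],
    [0,0,0,0,0,0,0.6]
  ]
}}

```text
time_s: 6.18
tcp_pos: [0.5022, 0.1858, 0.2021]
ee_rot: [-3.053, 0.737, -0.004]
contact_force: [-0.4, 0.2, 0.9]
gripper_width: 0.0514
```

Run:
```python
from rig import r
from h import *
delta(r,[0.502,0.187,0.125],-117)
w=r.camera("wrist"); cv2.imwrite("pics/w6.png",w["color"][:,:,::-1])
```

```text
tcp [0.5022 0.1858 0.2021] tilt [ 2.6e-03  6.0e-04 -1.0e+00] heady -117.13 F [-0.42  0.22  0.87] w 0.0514 t 6.175 j [0.21 0.39 1.56 0.   1.18 2.26]
shift tool mm [-0.9 -0.9 77.1]
turn z deg -0.13
```

View pics/w6.png

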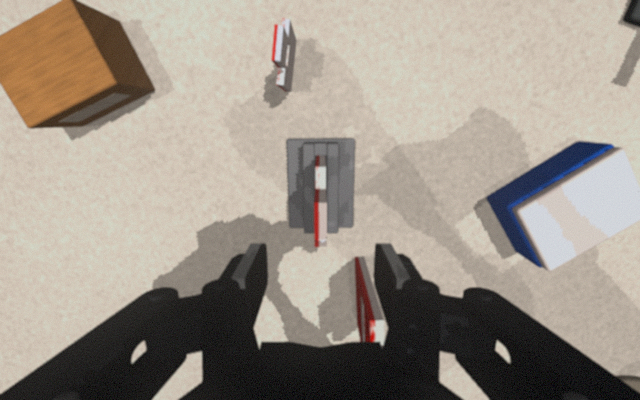

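Emit:
{"name": "apply_moves", "arguments": {
  "motion": [
    [0,0,0,-1,-1,20,0.6],
    [0,0,0,0,0,20,0.6],
    [0,0,0,0,0,20,0.6],
    [0,0,0,0,0,17,0.6],
    [0,0,0,0,0,0,0.6],
    [0,0,0,0,0,0,0.6]
  ]
}}

```text
time_s: 6.98
tcp_pos: [0.5019, 0.187, 0.1248]
ee_rot: [-3.053, 0.737, -0.004]
contact_force: [-0.3, 0.2, 0.1]
gripper_width: 0.0516
```

Run:
```python
from rig import r
from h import *
delta(r,[0.502,0.187,0.125],-117)
w=r.camera("wrist"); cv2.imwrite("pics/w7.png",w["color"][:,:,::-1])
```

```text
tcp [0.5019 0.187  0.1248] tilt [ 2.7e-03  5.0e-04 -1.0e+00] heady -117.14 F [-0.27  0.21  0.1 ] w 0.0516 t 6.975 j [ 0.21  0.48  1.66 -0.    1.    2.26]
shift tool mm [ 0.1 -0.  -0.2]
turn z deg -0.14
```

View pics/w7.png

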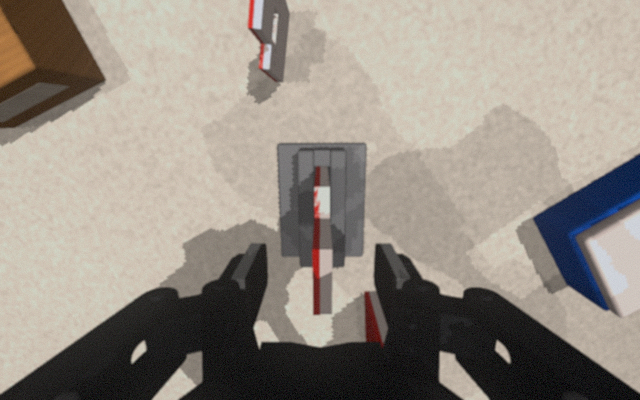

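Tab (322, 285) sits centred between the pads, red at left. Close.

Emit:
{"name": "apply_moves", "arguments": {
  "motion": [
    [0,0,0,0,0,0,0],
    [0,0,0,0,0,0,0],
    [0,0,0,0,0,0,0],
    [0,0,0,0,0,0,0],
    [0,0,0,0,0,0,0],
    [0,0,0,0,0,0,0],
    [0,0,0,0,0,0,0],
    [0,0,0,0,0,0,0]
  ],
  "newtons": 45
}}

```text
time_s: 8.02
tcp_pos: [0.5013, 0.1868, 0.1237]
ee_rot: [-3.054, 0.737, -0.001]
contact_force: [-0.7, 0.2, 5.1]
gripper_width: 0.0074
```

Emit:
{"name": "apply_moves", "arguments": {
  "motion": [
    [0,0,0,0,0,-4,0],
    [0,0,0,0,0,-6,0],
    [0,0,0,0,0,-12,0],
    [0,0,0,0,0,-18,0],
    [0,0,0,0,0,-20,0],
    [0,0,0,0,0,-20,0],
    [0,0,0,0,0,-20,0],
    [0,0,0,0,0,0,0]
  ]
}}

```text
time_s: 9.02
tcp_pos: [0.5018, 0.1869, 0.2252]
ee_rot: [-3.052, 0.737, -0.006]
contact_force: [0.6, 0.0, -1.9]
gripper_width: 0.007
```

Run:
```python
from rig import r
from h import *
d=np.array([np.cos(np.radians(137)),np.sin(np.radians(137))]); S=np.array([0.5383,-0.2342])
T=S+0.135*d; print(T)
delta(r,[T[0],T[1],0.225],-43)
w=r.camera("wrist"); cv2.imwrite("pics/w8.png",w["color"][:,:,::-1])
```

```text
[ 0.43956725 -0.14213022]
tcp [0.5018 0.1869 0.2252] tilt [ 3.9e-03  8.0e-04 -1.0e+00] heady -117.14 F [ 0.58  0.   -1.95] w 0.007 t 9.025 j [ 0.21  0.37  1.53 -0.    1.24  2.26]
shift tool mm [ 9.480e+01  3.212e+02 -3.000e-01]
turn z deg -74.14
```

View pics/w8.png

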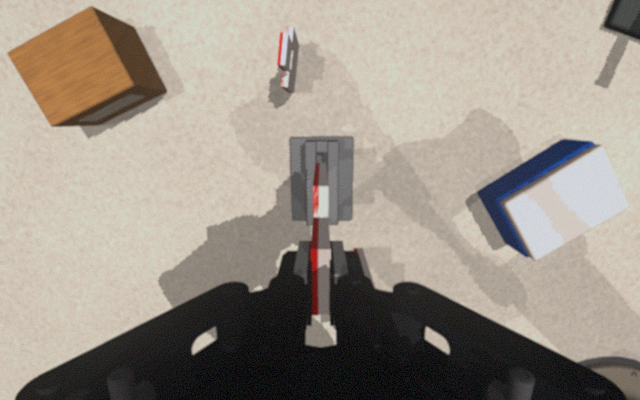

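Emit:
{"name": "apply_moves", "arguments": {
  "motion": [
    [0,0,0,9,30,0,0],
    [0,0,0,13,43,0,0],
    [0,0,0,13,44,0,0],
    [0,0,0,13,44,0,0],
    [0,0,0,13,44,0,0],
    [0,0,0,13,44,0,0],
    [0,0,0,12,42,0,0],
    [0,0,0,9,30,0,0]
  ]
}}

```text
time_s: 10.07
tcp_pos: [0.438, -0.1437, 0.2224]
ee_rot: [-3.053, 0.739, 0.003]
contact_force: [0.3, 0.4, -1.1]
gripper_width: 0.0071
```

Emit:
{"name": "apply_moves", "arguments": {
  "motion": [
    [0,0,-8,0,0,0,0],
    [0,0,-10,0,0,0,0],
    [0,0,-10,0,0,0,0],
    [0,0,-10,0,0,0,0],
    [0,0,-10,0,0,0,0],
    [0,0,-10,0,0,0,0],
    [0,0,-9,0,0,0,0],
    [0,0,-7,0,0,0,0]
  ]
}}

```text
time_s: 11.08
tcp_pos: [0.4385, -0.142, 0.2223]
ee_rot: [-2.879, -1.255, 0.002]
contact_force: [0.6, 0.5, -1.3]
gripper_width: 0.007
```

Emit:
{"name": "apply_moves", "arguments": {
  "motion": [
    [0,0,0,0,0,0,0],
    [0,0,0,0,0,0,0]
  ]
}}

```text
time_s: 11.32
tcp_pos: [0.4388, -0.1421, 0.2228]
ee_rot: [-2.883, -1.245, 0.001]
contact_force: [0.4, 0.8, -1.4]
gripper_width: 0.0074
```

Run:
```python
from rig import r
from h import *
import pickle
delta(r,[0.4396,-0.1421,0.225],-43)
s=r.camera("side");t=r.camera("top");w=r.camera("wrist"); pickle.dump((s,t,w),open("c9.pkl","wb"))
cv2.imwrite("pics/w9.png",w["color"][:,:,::-1])
crop(s,300,90,440,230,4,"pics/s9.png"); crop(t,340,150,480,290,4,"pics/t9.png")
```

```text
tcp [ 0.4388 -0.1421  0.2228] tilt [-9.e-04  4.e-04 -1.e+00] heady -43.28 F [ 0.38  0.81 -1.41] w 0.0074 t 11.325 j [-0.48  0.24  1.72 -0.    1.18  0.28]
shift tool mm [ 0.6  0.6 -2.2]
turn z deg -0.28
```

View pics/w9.png

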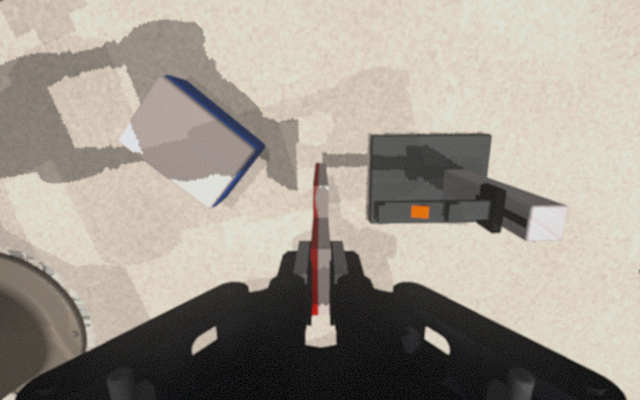

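View pics/s9.png

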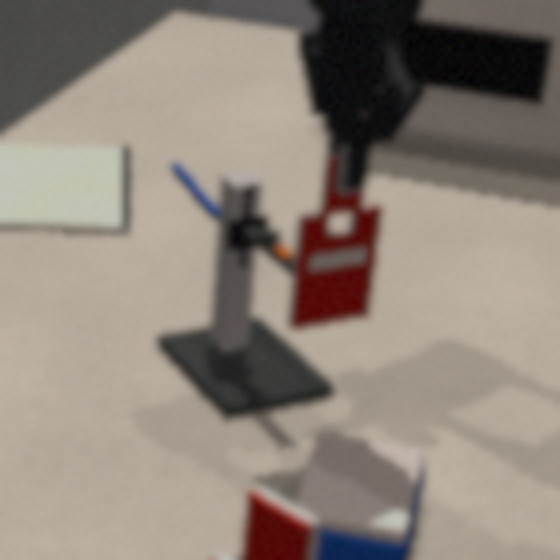

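View pics/t9.png

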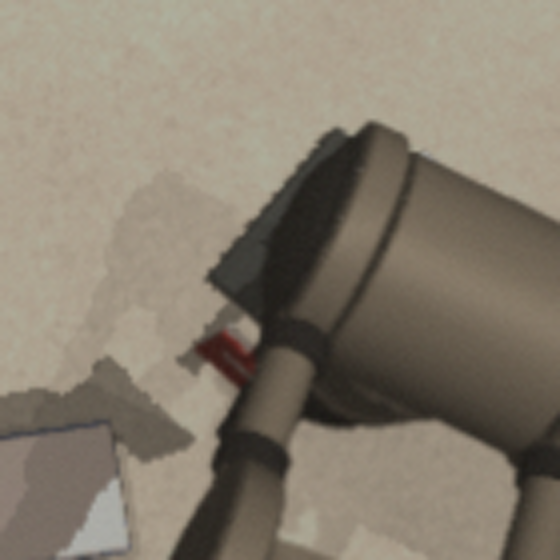

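Emit:
{"name": "apply_moves", "arguments": {
  "motion": [
    [0,0,-0.3,0.5,0,-15,0],
    [0,0,0,0,0,-15,0],
    [0,0,0,0,0,-8,0],
    [0,0,0,0,15,0,0],
    [0,0,0,0,20,0,0],
    [0,0,0,0,10,0,0],
    [0,0,0,0,0,0,0],
    [0,0,0,0,0,0,0]
  ]
}}

```text
time_s: 12.48
tcp_pos: [0.472, -0.1723, 0.2609]
ee_rot: [-2.879, -1.256, 0.001]
contact_force: [-0.4, 0.8, -1.4]
gripper_width: 0.0073
```

```bash
cat > sf.py <<'E'
from rig import r
from h import *
d=np.array([np.cos(np.radians(137)),np.sin(np.radians(137))]); n=np.array([-d[1],d[0]]); S=np.array([0.5383,-0.2342])
p,R,s=tool(r); q=p[:2]-S
h=np.degrees(np.arctan2(R[1,1],R[0,1]))
print("stand x mm",round(q@d*1000,1),"y",round(q@n*1000,1),"z",round(p[2]*1000,2),"head",round(h,2),"tilt",R[:,2].round(4),"F out/lat/up",round(s["contact_force"][:2]@d,2),round(s["contact_force"][:2]@n,2),round(s["contact_force"][2],2),"t",s["time_s"],"w",round(s["gripper_width"],4))
E
python3 sf.py
```

```text
stand x mm 90.7 y -0.1 z 260.94 head -42.85 tilt [-9.e-04  5.e-04 -1.e+00] F out/lat/up 0.8 -0.3 -1.37 t 12.475 w 0.0073
```

Lower gently to feel the lip (expected contact at about z = 251.7).

Emit:
{"name": "apply_moves", "arguments": {
  "motion": [
    [0,0,0,0,0,2.5,0],
    [0,0,0,0,0,2.5,0],
    [0,0,0,0,0,0,0]
  ]
}}

```text
time_s: 12.85
tcp_pos: [0.4722, -0.1723, 0.2561]
ee_rot: [-2.879, -1.257, 0.0]
contact_force: [0.4, -0.3, -1.5]
gripper_width: 0.007
```

Emit:
{"name": "apply_moves", "arguments": {
  "motion": [
    [0,0,0,0,0,1,0],
    [0,0,0,0,0,0,0]
  ]
}}

```text
time_s: 13.1
tcp_pos: [0.4724, -0.1725, 0.2553]
ee_rot: [2.879, 1.257, -0.0]
contact_force: [0.0, -0.1, -2.6]
gripper_width: 0.0071
```

Emit:
{"name": "apply_moves", "arguments": {
  "motion": [
    [0,0,0,0,0,1,0],
    [0,0,0,0,0,0,0]
  ]
}}

```text
time_s: 13.35
tcp_pos: [0.4723, -0.1725, 0.2542]
ee_rot: [-2.879, -1.257, 0.0]
contact_force: [-0.1, 0.4, -1.5]
gripper_width: 0.007
```

Emit:
{"name": "apply_moves", "arguments": {
  "motion": [
    [0,0,0,0,0,1,0],
    [0,0,0,0,0,0,0]
  ]
}}

```text
time_s: 13.6
tcp_pos: [0.4723, -0.1725, 0.2532]
ee_rot: [-2.879, -1.257, 0.0]
contact_force: [0.2, 0.6, -1.9]
gripper_width: 0.007
```

Emit:
{"name": "apply_moves", "arguments": {
  "motion": [
    [0,0,0,0,0,0.7,0],
    [0,0,0,0,0,0,0]
  ]
}}

```text
time_s: 13.85
tcp_pos: [0.4724, -0.1725, 0.2525]
ee_rot: [-2.879, -1.257, 0.0]
contact_force: [-0.3, -0.1, -0.7]
gripper_width: 0.0068
```

Emit:
{"name": "apply_moves", "arguments": {
  "motion": [
    [0,0,0,0,0,0.7,0],
    [0,0,0,0,0,0,0]
  ]
}}

```text
time_s: 14.1
tcp_pos: [0.4725, -0.1726, 0.2521]
ee_rot: [2.879, 1.256, 0.0]
contact_force: [-0.7, 0.1, 0.7]
gripper_width: 0.0073
```

Emit:
{"name": "apply_moves", "arguments": {
  "motion": [
    [0,0,0,0,0,0.7,0],
    [0,0,0,0,0,0,0]
  ]
}}

```text
time_s: 14.35
tcp_pos: [0.4726, -0.1726, 0.2519]
ee_rot: [2.878, 1.256, 0.001]
contact_force: [-1.1, 0.6, 5.5]
gripper_width: 0.0077
```

Emit:
{"name": "apply_moves", "arguments": {
  "motion": [
    [0,0,0,0,0,-4,0],
    [0,0,0,0,0,-4,0],
    [0,0,0,0,-15,0,0],
    [0,0,0,0,-20,0,0],
    [0,0,0,0,-10,0,0],
    [0,0,0,0,0,20,0],
    [0,0,0,0,0,25,0],
    [0,0,0,0,0,25,0]
  ]
}}

```text
time_s: 15.35
tcp_pos: [0.4392, -0.1417, 0.1887]
ee_rot: [2.879, 1.257, 0.001]
contact_force: [-0.0, 0.8, -2.3]
gripper_width: 0.0068
```

Emit:
{"name": "apply_moves", "arguments": {
  "motion": [
    [0,0,0,0,0,20,0],
    [0,0,0,0,0,0,0],
    [0,0,0,0,0,0,0]
  ]
}}

```text
time_s: 15.72
tcp_pos: [0.4397, -0.1421, 0.17]
ee_rot: [2.878, 1.256, 0.001]
contact_force: [-0.8, -0.7, -1.3]
gripper_width: 0.007
```

```bash
python3 sf.py
python3 - <<'E'
from rig import r
from h import *
import pickle
s=r.camera("side");w=r.camera("wrist"); pickle.dump((s,w),open("c10.pkl","wb"))
cv2.imwrite("pics/w10.png",w["color"][:,:,::-1])
crop(s,330,110,430,210,6,"pics/s10.png")
E
```

```text
stand x mm 134.9 y -0.2 z 170.0 head -42.84 tilt [ 1.1e-03 -7.0e-04 -1.0e+00] F out/lat/up 0.12 1.07 -1.27 t 15.725 w 0.007
```

View pics/w10.png

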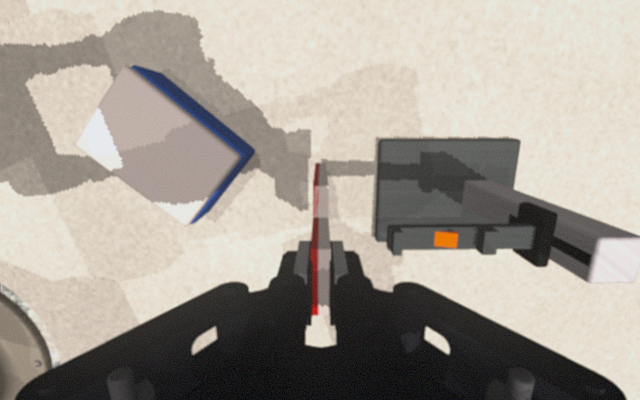

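View pics/s10.png

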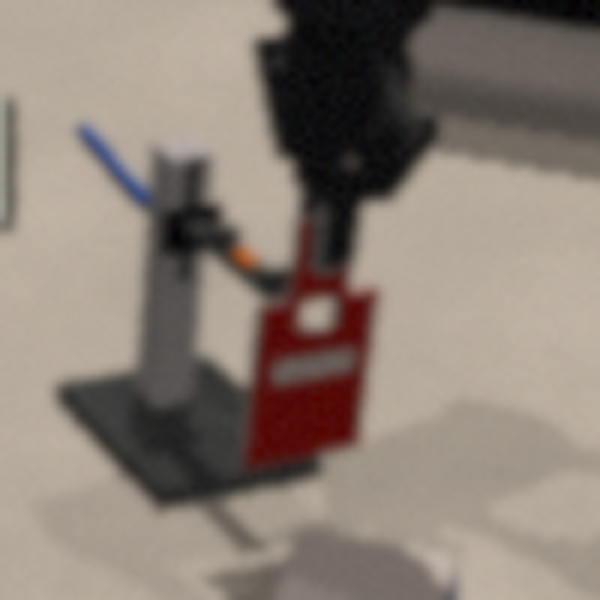

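Run:
```python
from h import *
import pickle
s,w=pickle.load(open("c10.pkl","rb"))
d=np.array([np.cos(np.radians(137)),np.sin(np.radians(137)),0]); n=np.array([-d[1],d[0],0]); S=np.array([0.5383,-0.2342,0])
for nm,p,x in [("win c",(318,315),.137),("win TL",(298,294),.139),("win TR",(342,294),.139),("win BL",(296,334),.139),("plate BL",(250,465),.139),("plate BR",(357,440),.139),("plate TL",(258,312),.139),("plate TR",(376,290),.139)]:
    o,v=ray(s,(330+p[0]/6,110+p[1]/6)); k=(x-(o-S)@d)/(v@d); X=o+k*v; print(nm,"y",round((X-S)@n*1000,1),"z",round(X[2]*1000,1))
# wrist rays of hook: lateral of lip/catch
for nm,p,z in [("catch",(446,240),.1305),("lip",(393,239),.1365)]:
    X=onz(w,p,z); print(nm,round((X-S)@d*1000,1),round((X-S)@n*1000,1))
```

```text
win c y -1.3 z 131.7
win TL y -15.3 z 146.2
win TR y 9.6 z 142.1
win BL y -13.9 z 124.5
plate BL y -32.2 z 54.8
plate BR y 29.1 z 56.9
plate TL y -36.5 z 140.3
plate TR y 28.9 z 141.0
catch 61.4 0.8
lip 94.0 -2.2
```

Run:
```python
from h import *
import pickle
s,w=pickle.load(open("c10.pkl","rb")); s0=pickle.load(open("c0.pkl","rb"))[1]
d=np.array([np.cos(np.radians(137)),np.sin(np.radians(137)),0]); n=np.array([-d[1],d[0],0]); S=np.array([0.5383,-0.2342,0])
for c in (s,s0):
    hsv=cv2.cvtColor(c["color"],cv2.COLOR_RGB2HSV); m=cv2.inRange(hsv,(5,150,90),(20,255,255)); m[:110]=0;m[210:]=0;m[:,:330]=0;m[:,430:]=0
    ys,xs=np.nonzero(m); print(len(xs),xs.mean(),ys.mean())
    X=onz(c,(xs.mean(),ys.mean()),.1305); print("catch x y",((X-S)@d*1000).round(1),((X-S)@n*1000).round(1))
for z in (.1305,):
    hsv=cv2.cvtColor(w["color"],cv2.COLOR_RGB2HSV); m=cv2.inRange(hsv,(5,150,90),(20,255,255)); m[:,:350]=0
    ys,xs=np.nonzero(m); X=onz(w,(xs.mean(),ys.mean()),z); print("wrist",((X-S)@d*1000).round(1),((X-S)@n*1000).round(1))
# red-face rect via mask in side
hsv=cv2.cvtColor(s["color"],cv2.COLOR_RGB2HSV); m=cv2.inRange(hsv,(0,150,40),(8,255,255))|cv2.inRange(hsv,(172,150,40),(180,255,255))
m[:145]=0;m[200:]=0;m[:,:365]=0;m[:,400:]=0
Y=[]
for row in range(165,180):
    xs=np.nonzero(m[row])[0]; 
    for e in (xs.min()-.5,xs.max()+.5):
        o,v=ray(s,(e,row)); k=(.139-(o-S)@d)/(v@d); X=o+k*v; Y.append((X-S)@n*1000)
print(np.round(Y[0::2],1),np.round(Y[1::2],1),np.mean(Y))
```

```text
7 370.0 153.0
catch x y 64.8 -4.7
7 370.0 153.0
catch x y 64.8 -4.7
wrist 61.7 0.2
[-33.8 -33.5 -33.1 -32.8 -32.4 -32.1 -31.7 -34.8 -34.4 -34.1 -33.7 -36.8
 -36.4 -36.1 -35.8] [ 24.3  24.7  21.7  -5.6 -22.3 -28.7 -28.4  23.9  24.4  24.8  21.7  22.2
  22.6  23.1  23.5] -11.321081372913246
```

Emit:
{"name": "apply_moves", "arguments": {
  "motion": [
    [0,0,0,0,0,3.8,0],
    [0,0,0,0,8,0,0],
    [0,0,0,0,8,0,0],
    [0,0,0,0,8,0,0],
    [0,0,0,0,4,0,0],
    [0,0,0,0,0,0,0]
  ]
}}

```text
time_s: 16.58
tcp_pos: [0.46, -0.1612, 0.1652]
ee_rot: [-2.879, -1.256, 0.0]
contact_force: [-0.0, 0.6, -1.3]
gripper_width: 0.0072
```

```bash
python3 sf.py
python3 - <<'E'
from rig import r
from h import *
s=r.camera("side");w=r.camera("wrist")
crop(w,220,130,480,330,3,"pics/w11.png")
crop(s,330,110,430,210,6,"pics/s11.png")
E
```

```text
stand x mm 107.1 y -0.0 z 165.25 head -42.85 tilt [-2.e-04  0.e+00 -1.e+00] F out/lat/up 0.38 -0.41 -1.32 t 16.575 w 0.0072
```

View pics/w11.png

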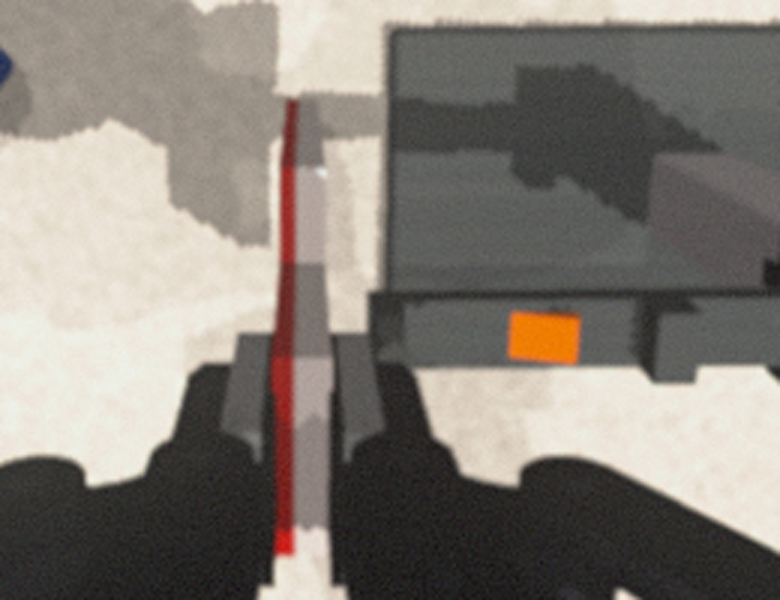

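View pics/s11.png

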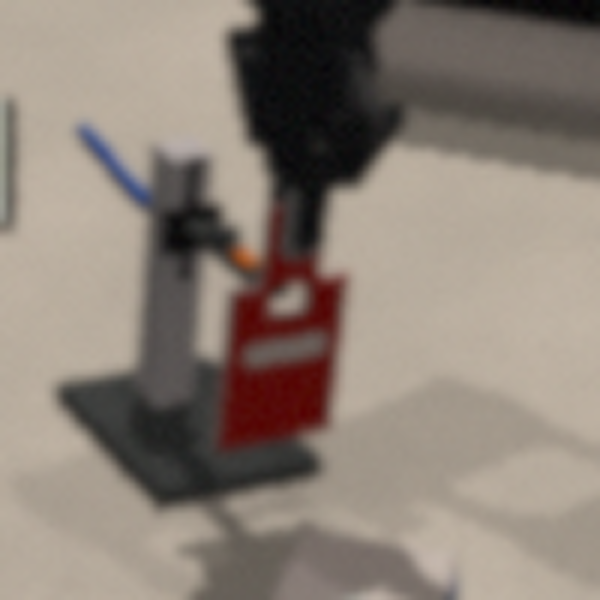

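Emit:
{"name": "apply_moves", "arguments": {
  "motion": [
    [0,0,0,0,0,-0.8,0],
    [0,0,0,0,3,0,0],
    [0,0,0,0,3,0,0],
    [0,0,0,0,3,0,0],
    [0,0,0,0,2,0,0],
    [0,0,0,0,0,0,0]
  ]
}}

```text
time_s: 17.42
tcp_pos: [0.468, -0.1685, 0.1661]
ee_rot: [2.879, 1.257, -0.0]
contact_force: [-0.7, 0.1, -1.9]
gripper_width: 0.0074
```

Emit:
{"name": "apply_moves", "arguments": {
  "motion": [
    [0,0,0,0,2,0,0],
    [0,0,0,0,2,0,0],
    [0,0,0,0,0,0,0]
  ]
}}

```text
time_s: 17.8
tcp_pos: [0.471, -0.1713, 0.1662]
ee_rot: [2.879, 1.256, 0.0]
contact_force: [0.3, -0.2, -2.3]
gripper_width: 0.0072
```

```bash
python3 sf.py
```

```text
stand x mm 92.1 y -0.1 z 166.19 head -42.85 tilt [ 1.e-04 -1.e-04 -1.e+00] F out/lat/up -0.36 -0.05 -2.3 t 17.8 w 0.0072
```

Emit:
{"name": "apply_moves", "arguments": {
  "motion": [
    [0,0,0,0,3,0,0],
    [0,0,0,0,3,0,0],
    [0,0,0,0,3,0,0],
    [0,0,0,0,3,0,0],
    [0,0,0,0,2,0,0],
    [0,0,0,0,0,0,0]
  ]
}}

```text
time_s: 18.55
tcp_pos: [0.4812, -0.1808, 0.1661]
ee_rot: [2.879, 1.256, -0.0]
contact_force: [-0.3, -0.1, -1.8]
gripper_width: 0.0072
```

Emit:
{"name": "apply_moves", "arguments": {
  "motion": [
    [0,0,0,0,0,3,0],
    [0,0,0,0,0,3,0],
    [0,0,0,0,0,1.5,0],
    [0,0,0,0,0,0,0]
  ]
}}

```text
time_s: 19.05
tcp_pos: [0.4811, -0.1806, 0.1585]
ee_rot: [-2.879, -1.257, 0.0]
contact_force: [-0.2, -0.4, -0.9]
gripper_width: 0.0069
```

```bash
python3 sf.py
python3 - <<'E'
from rig import r
from h import *
s=r.camera("side");w=r.camera("wrist")
crop(w,220,130,480,330,3,"pics/w12.png")
crop(s,330,110,430,210,6,"pics/s12.png")
E
```

```text
stand x mm 78.4 y -0.2 z 158.52 head -42.84 tilt [-3.e-04  1.e-04 -1.e+00] F out/lat/up -0.13 0.38 -0.9 t 19.05 w 0.0069
```

View pics/w12.png

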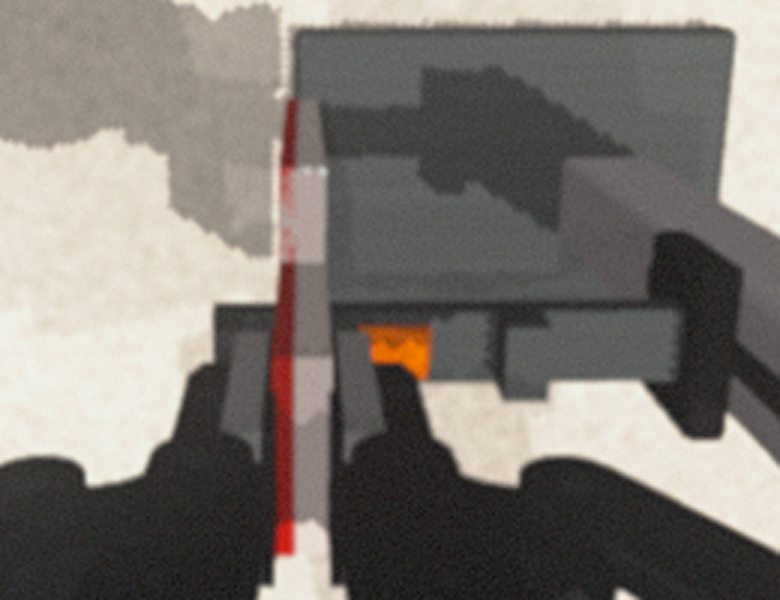

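View pics/s12.png

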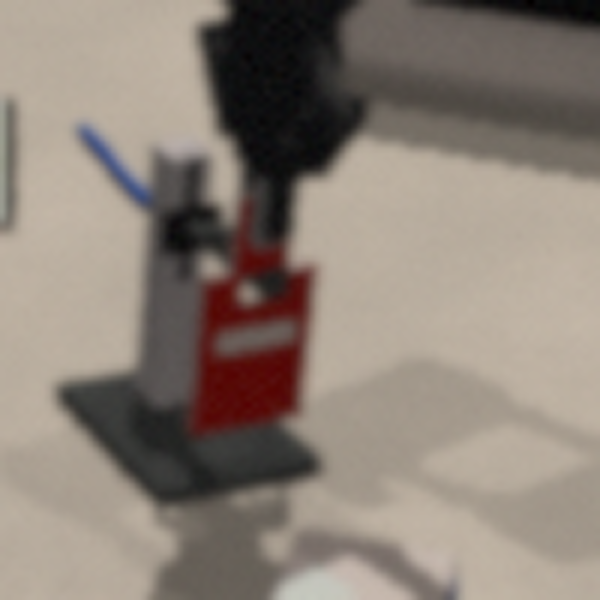

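Lip now sticks out of the window on the red side; the plate is on the hook, laterally sound. Feel for the bar (expected about z = 156.2).

Emit:
{"name": "apply_moves", "arguments": {
  "motion": [
    [0,0,0,0,0,1,0],
    [0,0,0,0,0,0,0]
  ]
}}

```text
time_s: 19.4
tcp_pos: [0.4811, -0.1807, 0.1577]
ee_rot: [2.879, 1.257, -0.0]
contact_force: [0.2, -0.1, -2.0]
gripper_width: 0.0071
```

Emit:
{"name": "apply_moves", "arguments": {
  "motion": [
    [0,0,0,0,0,0.7,0],
    [0,0,0,0,0,0,0]
  ]
}}

```text
time_s: 19.65
tcp_pos: [0.4811, -0.1807, 0.1569]
ee_rot: [-2.879, -1.257, 0.0]
contact_force: [-0.7, -0.7, -1.9]
gripper_width: 0.0076
```

Emit:
{"name": "apply_moves", "arguments": {
  "motion": [
    [0,0,0,0,0,0.5,0],
    [0,0,0,0,0,0,0]
  ]
}}

```text
time_s: 19.9
tcp_pos: [0.4811, -0.1807, 0.1565]
ee_rot: [2.879, 1.257, -0.0]
contact_force: [-0.2, 0.4, -1.7]
gripper_width: 0.0073
```

Emit:
{"name": "apply_moves", "arguments": {
  "motion": [
    [0,0,0,0,2,0,0],
    [0,0,0,0,2,0,0],
    [0,0,0,0,2,0,0],
    [0,0,0,0,1.5,0,0],
    [0,0,0,0,1.5,0,0],
    [0,0,0,0,0,0,0]
  ]
}}

```text
time_s: 20.65
tcp_pos: [0.4877, -0.1867, 0.1565]
ee_rot: [-2.879, -1.256, 0.0]
contact_force: [-0.6, 0.1, -0.5]
gripper_width: 0.007
```

```bash
python3 sf.py
```

```text
stand x mm 69.4 y -0.2 z 156.51 head -42.85 tilt [-2.e-04  1.e-04 -1.e+00] F out/lat/up 0.5 0.35 -0.5 t 20.65 w 0.007
```

Emit:
{"name": "apply_moves", "arguments": {
  "motion": [
    [0,0,0,0,1,0,0],
    [0,0,0,0,1,0,0],
    [0,0,0,0,1,0,0],
    [0,0,0,0,0,0,0]
  ]
}}

```text
time_s: 21.15
tcp_pos: [0.49, -0.1889, 0.1565]
ee_rot: [2.879, 1.257, 0.0]
contact_force: [-1.3, 0.8, -0.3]
gripper_width: 0.007
```

```bash
python3 sf.py
```

```text
stand x mm 66.2 y -0.2 z 156.52 head -42.84 tilt [ 1.e-04 -1.e-04 -1.e+00] F out/lat/up 1.54 0.31 -0.26 t 21.15 w 0.007
```

Catch contact begins (1.5 N outward). Continue.

Emit:
{"name": "apply_moves", "arguments": {
  "motion": [
    [0,0,0,0,1,0,0],
    [0,0,0,0,1,0,0],
    [0,0,0,0,1,0,0],
    [0,0,0,0,1,0,0],
    [0,0,0,0,0,0,0]
  ]
}}

```text
time_s: 21.78
tcp_pos: [0.493, -0.1917, 0.1565]
ee_rot: [2.879, 1.256, 0.0]
contact_force: [-1.6, 2.3, 1.6]
gripper_width: 0.0074
```

```bash
python3 sf.py
```

```text
stand x mm 62.1 y -0.2 z 156.53 head -42.85 tilt [ 2.e-04 -2.e-04 -1.e+00] F out/lat/up 2.73 -0.63 1.57 t 21.775 w 0.0074
```

Emit:
{"name": "apply_moves", "arguments": {
  "motion": [
    [0,0,0,0,1,0,0],
    [0,0,0,0,1,0,0],
    [0,0,0,0,1,0,0],
    [0,0,0,0,1,0,0],
    [0,0,0,0,0,0,0]
  ]
}}

```text
time_s: 22.4
tcp_pos: [0.4963, -0.1947, 0.1567]
ee_rot: [2.878, 1.256, 0.001]
contact_force: [-0.6, 1.2, 0.1]
gripper_width: 0.0067
```

```bash
python3 sf.py
```

```text
stand x mm 57.7 y -0.3 z 156.69 head -42.85 tilt [ 1.1e-03 -8.0e-04 -1.0e+00] F out/lat/up 1.31 -0.48 0.12 t 22.4 w 0.0067
```

Emit:
{"name": "apply_moves", "arguments": {
  "motion": [
    [0,0,0,0,1,0,0],
    [0,0,0,0,1,0,0],
    [0,0,0,0,1,0,0],
    [0,0,0,0,1,0,0],
    [0,0,0,0,1,0,0],
    [0,0,0,0,0,0,0]
  ]
}}

```text
time_s: 23.15
tcp_pos: [0.4996, -0.1978, 0.1565]
ee_rot: [2.879, 1.256, 0.0]
contact_force: [-1.2, 0.6, 0.2]
gripper_width: 0.0074
```

```bash
python3 sf.py
```

```text
stand x mm 53.1 y -0.2 z 156.55 head -42.85 tilt [ 3.e-04 -3.e-04 -1.e+00] F out/lat/up 1.28 0.44 0.23 t 23.15 w 0.0074
```

Emit:
{"name": "apply_moves", "arguments": {
  "motion": [
    [0,0,0,0,1,0,0],
    [0,0,0,0,1,0,0],
    [0,0,0,0,1,0,0],
    [0,0,0,0,0.8,0,0],
    [0,0,0,0,0,0,0]
  ]
}}

```text
time_s: 23.78
tcp_pos: [0.5023, -0.2003, 0.1564]
ee_rot: [2.879, 1.257, -0.0]
contact_force: [-0.0, -0.5, -1.8]
gripper_width: 0.0071
```

```bash
python3 sf.py;  python3 - <<'E'
from rig import r
from h import *
s=r.camera("side");w=r.camera("wrist")
crop(w,220,130,480,330,3,"pics/w13.png")
crop(s,330,110,430,210,6,"pics/s13.png")
E
```

```text
stand x mm 49.4 y -0.3 z 156.4 head -42.85 tilt [-1.e-04 -0.e+00 -1.e+00] F out/lat/up -0.31 0.39 -1.8 t 23.775 w 0.0071
```

View pics/w13.png

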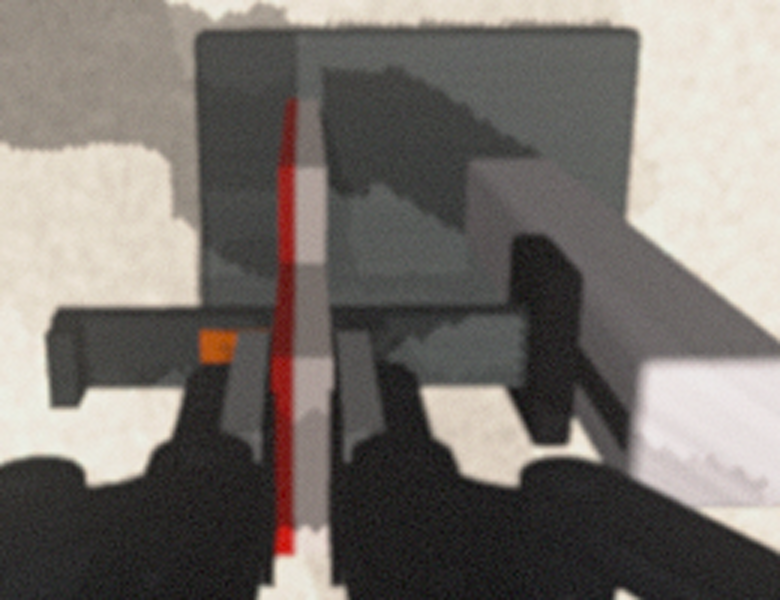

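View pics/s13.png

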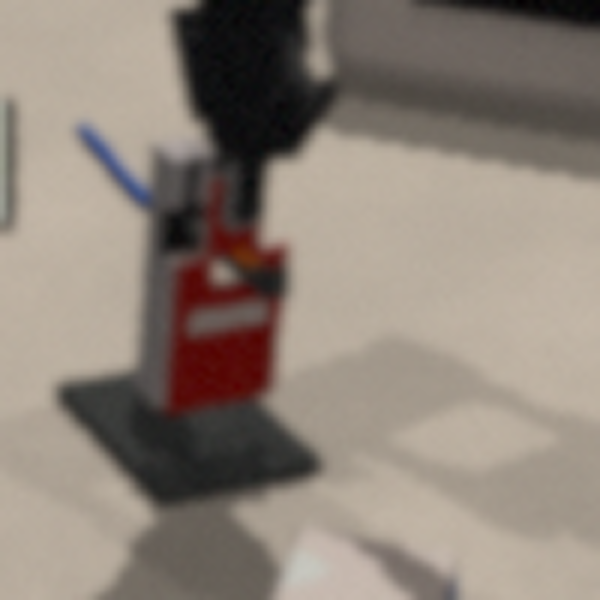

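Emit:
{"name": "apply_moves", "arguments": {
  "motion": [
    [0,0,0,0,1,0,0],
    [0,0,0,0,0,0.3,0],
    [0,0,0,0,0,0,0]
  ]
}}

```text
time_s: 24.25
tcp_pos: [0.503, -0.2009, 0.1562]
ee_rot: [2.879, 1.257, -0.0]
contact_force: [0.7, 0.4, -1.5]
gripper_width: 0.0068
```

```bash
python3 sf.py
```

```text
stand x mm 48.5 y -0.2 z 156.16 head -42.85 tilt [-0.e+00 -1.e-04 -1.e+00] F out/lat/up -0.19 -0.79 -1.47 t 24.25 w 0.0068
```

Emit:
{"name": "apply_moves", "arguments": {
  "motion": [
    [0,0,0,0,0,0.5,0],
    [0,0,0,0,0,0,0]
  ]
}}

```text
time_s: 24.5
tcp_pos: [0.503, -0.2009, 0.1561]
ee_rot: [2.879, 1.257, 0.0]
contact_force: [-1.9, 1.1, 3.7]
gripper_width: 0.0068
```

Emit:
{"name": "apply_moves", "arguments": {
  "motion": [
    [0,0,0,0,0,0.3,0],
    [0,0,0,0,0,0,0]
  ]
}}

```text
time_s: 24.75
tcp_pos: [0.5031, -0.2009, 0.1561]
ee_rot: [2.879, 1.257, 0.0]
contact_force: [-1.6, 1.4, 6.0]
gripper_width: 0.0069
```

Emit:
{"name": "apply_moves", "arguments": {
  "motion": [
    [0,0,0,0,0,-0.6,0],
    [0,0,0,0,0,0,0.12],
    [0,0,0,0,0,0,0.15],
    [0,0,0,0,0,0,0.2],
    [0,0,0,0,0,0,0.25],
    [0,0,0,0,0,0,0.25],
    [0,0,0,0,0,0,0.25]
  ]
}}

```text
time_s: 25.62
tcp_pos: [0.503, -0.2009, 0.156]
ee_rot: [2.879, 1.256, 0.0]
contact_force: [-0.5, -0.4, -0.5]
gripper_width: 0.0213
```

```bash
python3 sf.py;  python3 - <<'E'
from rig import r
from h import *
s=r.camera("side");w=r.camera("wrist")
crop(w,220,130,480,330,3,"pics/w14.png")
crop(s,330,110,430,210,6,"pics/s14.png")
E
```

```text
stand x mm 48.5 y -0.3 z 156.0 head -42.85 tilt [ 0.e+00 -1.e-04 -1.e+00] F out/lat/up 0.09 0.69 -0.47 t 25.625 w 0.0213
```

View pics/w14.png

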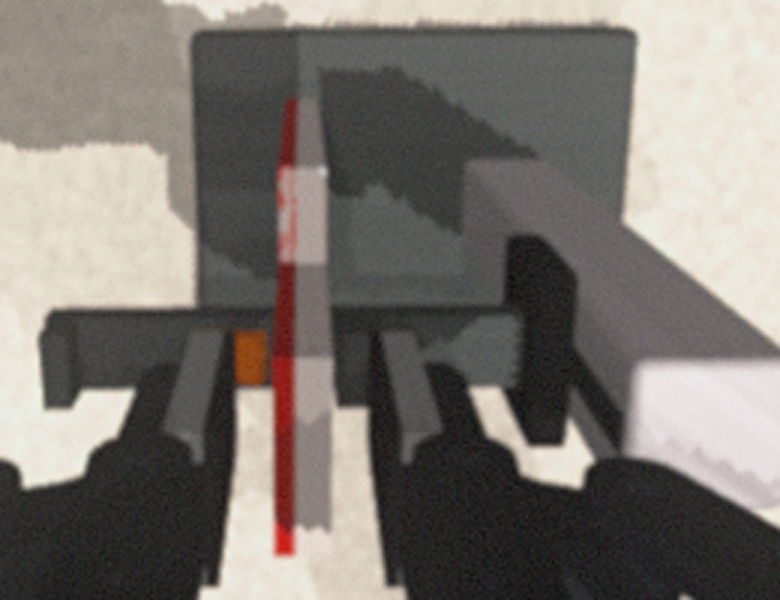

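View pics/s14.png

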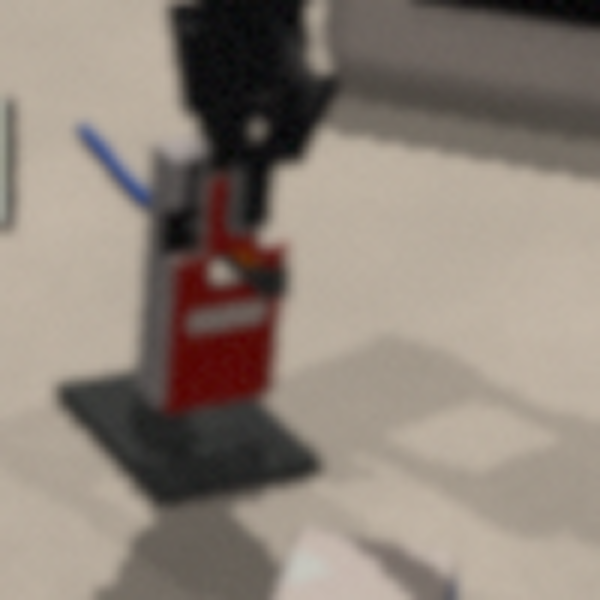

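Emit:
{"name": "apply_moves", "arguments": {
  "motion": [
    [0,0,0,0,0,-5,0.25],
    [0,0,0,0,0,-10,0.25],
    [0,0,0,0,0,-15,0.25],
    [0,0,0,0,0,-20,0.25],
    [0,0,0,0,0,-30,0.25],
    [0,0,0,0,0,-30,0.25],
    [0,0,0,0,0,0,0.25]
  ]
}}

```text
time_s: 26.6
tcp_pos: [0.5041, -0.2015, 0.2695]
ee_rot: [2.874, 1.255, 0.006]
contact_force: [-0.1, 0.2, -0.0]
gripper_width: 0.0213
```

Emit:
{"name": "apply_moves", "arguments": {
  "motion": [
    [0,0,0,-30,-40,0,0.25],
    [0,0,0,-30,-30,0,0.25],
    [0,0,0,0,0,0,0.25],
    [0,0,0,0,0,0,0.25]
  ]
}}

```text
time_s: 27.1
tcp_pos: [0.4113, -0.1975, 0.2661]
ee_rot: [2.879, 1.256, 0.001]
contact_force: [-0.4, 0.1, -0.3]
gripper_width: 0.0215
```

```bash
python3 sf.py;  python3 - <<'E'
from rig import r
from h import *
import pickle
s=r.camera("side");w=r.camera("wrist");t=r.camera("top"); pickle.dump((s,w,t),open("c15.pkl","wb"))
crop(w,300,20,500,200,4,"pics/w15.png")
crop(s,330,110,430,210,6,"pics/s15.png"); cv2.imwrite("pics/t15.png",t["color"][:,:,::-1])
E
```

```text
stand x mm 117.9 y 59.7 z 266.13 head -42.87 tilt [ 8.e-04 -3.e-04 -1.e+00] F out/lat/up 0.38 0.25 -0.26 t 27.1 w 0.0215
```

View pics/w15.png

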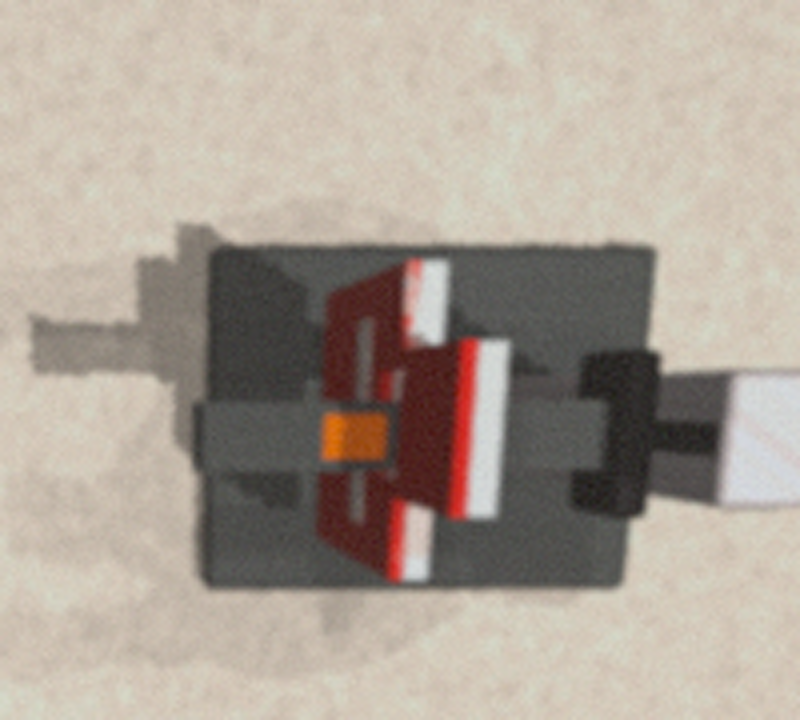

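View pics/s15.png

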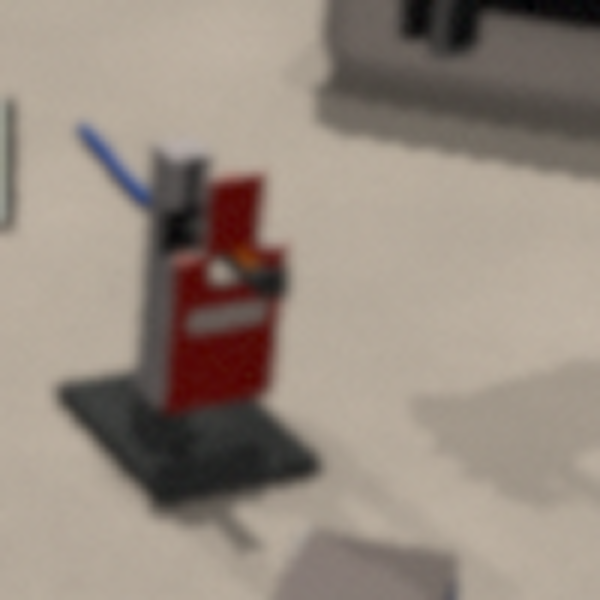

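View pics/t15.png

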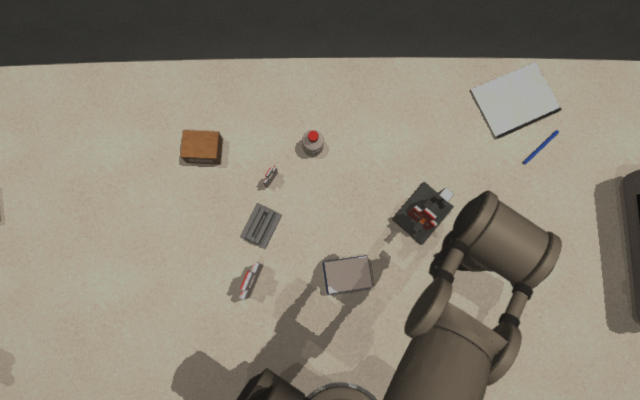

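Run:
```python
from h import *
import pickle
s,w,t=pickle.load(open("c15.pkl","rb"))
d=np.array([np.cos(np.radians(137)),np.sin(np.radians(137)),0]); n=np.array([-d[1],d[0],0]); S=np.array([0.5383,-0.2342,0])
for nm,p,z in [("tab r up",(462,340),.1705),("tab w up",(508,340),.1705),("tab r lo",(450,517),.1705),("tab w lo",(496,517),.1705),("shoulder r up",(408,262),.1285),("w up",(448,262),.1285),("r lo",(390,578),.1285),("w lo",(430,578),.1285),("catch out",(322,437),.1285),("catch in up",(388,437),.1325),("catch in if down",(388,437),.1285),("lip out",(196,437),.1365)]:
    X=onz(w,(300+p[0]/4,20+p[1]/4),z); print(nm,round((X-S)@d*1000,1),round((X-S)@n*1000,1))
```

```text
tab r up 52.1 -17.0
tab w up 44.1 -17.0
tab r lo 51.9 13.3
tab w lo 43.6 13.3
shoulder r up 52.0 -33.7
w up 43.9 -33.8
r lo 51.6 30.1
w lo 43.0 30.1
catch out 67.7 0.7
catch in up 54.8 0.6
catch in if down 53.9 0.7
lip out 94.6 0.6
```

```bash
python3 -c "
from rig import r
print(r.hand_in())"
```

```text
the job is handed in; nothing more can be done
None
```

The warning plate is hanging on the hook at its home place, red face outward, and the job is handed in. It took about 27 s of the 64 s.

- **What I did:** I lifted the plate from its holder and felt the lip with the plate's bottom edge. That put the bar top at about 128.5 mm; sight had given about 128 mm. I then passed the window over the lip and slid the plate inward just clear of the bar. About 3 N was the most I read between steps while it crossed the catch, and that fell back to zero once it was past. Lowering it onto the bar read about 7 N. I then opened the fingers and moved the arm away.
- **Last checks, from the wrist camera:**
  - Its mid-plane is 47.9 mm out from the post, and it is about 1.8 mm off the bar's middle.
  - It is upright and square within 1–2°.
  - The catch's steep end shows at 54.8 mm, which matches the catch being up.
  - The gripper is clear of everything.
  - The bottle, carton and tip box appear unmoved in the top view.
- **Disagreements:** The side camera's sideways readings were about 3–5 mm off the wrist camera's. They were off the same way for both plate and hook, so I took it as calibration error and used the wrist camera. I judged that the catch had snapped up from the force drop and the pictures, and did not pull on the plate to test it.

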